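# Park the heavy jar crate in its corner

### The job

Push the heavy wooden crate with the two sample jars across the counter into its parking corner, so that it stands square with its far long side against the rail at the back and its right end against the rail on the right. Push it low near its base so that it slides without tipping; do not lift the crate, do not touch or take out the jars, and leave the mug, tray and bowl where they are.

Things in the scene. Friction and masses are not known exactly. Their poses are not given: they have to be found in the camera images.
- crate: Plywood crate, about 1.5 kg with its two jars; slides with friction, tips away from the push if pushed well above its base. Origin: on its underside below the centre of the jar compartments; z up, x to its far long side (at x = 53 mm), y to its left end. Ends at y = +-104 mm (walls 10 to 134 mm high, x = -53 to 53 mm). Long slatted walls at x = +-53 mm, 123 mm high.
- kick (a point): Middle of the crate's kick board, on its near face, 21 mm above the counter; axes as the crate's. The board runs along the crate's whole near edge (208 mm), from the counter to 46 mm high, 12 mm thick; its near face stands 37 mm out from the near slatted wall (at x = -90 mm of the crate), joined to it by the 12 mm thick deck whose top is 22 mm up.
- left_end (a point): Point low on the middle of the crate's left end wall (outer face, 21 mm above the counter), axes as the crate's; the flat end wall is 106 mm long here and begins 10 mm above the counter. Pushed there, it goes straightest if pushed about 18 mm nearer the robot than this point (the centre of friction).
- corner: Two low steel rails fixed to the counter in an L, 30 mm high, flanged outward 34 mm. Origin: inner corner at counter height. Back rail's inner face: plane x = 0, from the corner to y = +310 mm (left); right rail's: plane y = 0, to x = -200 mm (toward the robot). The crate's place is x < 0, y > 0: parked, its axes are parallel to these and its origin is at x = -53, y = +104 mm here.
- jar_tall: Glass jar with metal lid, 92 mm diameter, 167 mm high, standing loose in the crate's left compartment (at y = +51 mm of the crate, on its deck 22 mm up). Origin: centre of its underside.
- jar_short: Glass jar with a lid, 89 mm diameter, 142 mm high, standing loose in the crate's right compartment (at y = -51 mm of the crate, on its deck 22 mm up). Origin: centre of its underside.
- mug: Bystander: white mug with a handle, 85 x 116 x 91 mm high, right of the work. Origin: centre of its underside.
- tray: Bystander: small open sample tray of beans, 98 x 143 x 28 mm high, left of the work. Origin: centre of its underside.
- bowl: Bystander: white cupping bowl, 92 mm diameter, 62 mm high, left of the work. Origin: centre of its underside.
Mind the look-alikes: they are no part of the job. What is shaped like the jar_tall but yellow is not meant.

How it is judged:
By the outcome, as a careful person would: the job done as asked, in the order asked, and still so for the second after the job is handed in, with the robot touching nothing.
It also fails if it takes over 58 s, if anything falls off the work surface, if the arm or the gripper's body presses on something with over 40 N, if the wrist force passes 120 N, or if a joint passes its speed limit or range.

### The arm

A 6-joint arm with a two-finger parallel gripper is mounted at the origin on a cart in front of the work surface, level with it; the furniture and walls round the work are solid. World frame = base frame: x ahead of the robot, y to its left, z up, the work surface at z = 0. Lengths are in m, angles in degrees, forces in N, time in s.
With the tool pointing down it reaches from about 0.275 to 0.85 m from the base axis. Payload 19 kg.
Tool frame: the origin (TCP) lies where the fingers leave the gripper's body, on its centre line; the fingertips stand 73 mm ahead of it and the grasp point (between the pads) lies 54 mm ahead of it; z points along the fingers, y is the direction in which the jaws open and shut (so a half turn about z gives the same grasp; the last joint's range is limited). The gripper opens to 85 mm and grips with 20 to 120 N. Pads are 22 mm wide; open, the fingers measure 114 mm over their backs; the gripper's body (76 mm by 85 mm) begins 54 mm behind the grasp point. The pads swing forward as they close: fully open they stand 13 mm farther back than shut.
Start: joints at [-73.167, 8.623, 82.357, -0, 89.026, -7.678], TCP at [0.239, -0.523, 0.304] pointing down, gripper open.
Joint ranges: [-160.23, 160.23], [-39.13, 120.54], [6.94, 153.29], [-79.49, 259.48], [9.18, 160.14], [-161.06, 161.06]. Speed limits (degrees/s): [108.29, 108.29, 127.2, 172.46, 172.46, 172.46].

### API

Orientations are given as [roll, pitch, yaw] about the fixed x, y, z axes, in that order (R = Rz(yaw) Ry(pitch) Rx(roll)).
In Python, from workcell import get_state, read_camera, sign_off, spot_in gives the robot as it stands. The module is installed in compiled form; this text tells all that it offers.
- The arm moves only by the tool send_rows, never from a script. Its argument "rows" is a list that holds one entry, the list of rows, each a list of 7 numbers: the shift along the world's x, y, z in cm, then the turn, a rotation vector about the world's x, y, z in rad, then the closure, from -1 (fully open) to 1 (shut). In form: [[[x, y, z, wx, wy, wz, gripper], ...]]. A call has 1 to 10 rows; each row is the pose to reach, as a shift and turn from the pose commanded when the call began; what a row does not reach only later rows make up. A row lasts 1/8 s, in which the tool goes at most 62.5 mm and 10.7 degrees, less where a joint would pass 70% of its speed; a pose out of reach is approached as far as the arm can. A call with a gripper value outside its range is refused whole. The fingers move at their own pace and stop on an object; "newtons" is the grip in N (left out, the last holds). Time passes only in rows, so rows that repeat a pose let the fingers close. It gives the time, the measured TCP pose, the force and the opening at its end, in the units of the state.
- get_state(): the state, without advancing time (a new reading comes with each control period).
- read_camera(name): name is "scene" or "top"; returns a dict with "img" (480x640x3 uint8, red, green, blue), "z_map" (480x640 float32, m along the optical axis (not along the pixel's ray), 0 where there is no reading), "fx", "fy", "cx", "cy" (pixels), "rvec" (rotation vector, rad) and "tvec" (3), from world to camera coordinates, as OpenCV has them. Camera axes: x right, y down, z forward; pixel columns grow to the right and rows downward; lengths in m; the calibration is good to about 2 mm. A picture is of the moment at which its call begins.
- sign_off(): hands the job in, once; it reports no verdict.
Trained networks look in the newest picture that a camera, given by its name, has taken for a name from the list of things; names that differ only in an ending like _2 or _b are one class to them, and where a whole thing is asked for, a point or a joint stands for the part that bears it (a point fixed in the world has none). Each returns a list of dicts, best first, with "conf" (0 to 1); they miss things now and then, are a little off and sometimes report something else, mostly with a low value. They report only what shows in the picture. A call takes as long as a camera call. They do not tell look-alikes from the thing itself.
- spot_in(camera, name): "rect" ([centre column, centre row, width, height] in pixels, round what is visible of it).
The state is a dict: "clock": time; "qpos": joint angles; "qvel": joint speeds; "effort": joint torques, N m; "position": TCP position; "orientation": TCP orientation; "contact_force": force on the tool from outside, world axes, zero at the start; "torque": the same for the moment, N m; "finger_gap": finger opening in m.
Only numpy, scipy, OpenCV 4.12 (cv2) and the standard library are available. Lean on these libraries where they do the work, as an engineer would, in place of code of your own. Each camera call takes 0.05 s, during which the arm holds its last target.

## Working session

There is one attempt and no reset: what is moved stays moved. The work goes in short steps, Python scripts to look and compute and a tool call to move; the robot and the scene stay as the last step left them, time stands still between calls to the robot, and variables do not carry over. Pictures are saved under pics/ and viewed, and the job is handed in when it is done.

Besides the shell and the picture viewer there is one more tool, called as a command line: name --argument value ..., lists and objects as JSON in quotes. send_rows: Moves the arm, as the interface text tells. Its arguments: {"type":"object","properties":{"rows":{"type":"array"},"newtons":{"type":"number"}},"required":["rows"]}

```bash
mkdir -p pics
cat > h.py <<'E'
import numpy as np, cv2
from workcell import *
def w2c(c):
    R,_=cv2.Rodrigues(np.array(c["rvec"],float)); return R,np.array(c["tvec"],float).reshape(3)
def cloud(c):
    R,t=w2c(c); z=c["z_map"]; v,u=np.mgrid[:480,:640]
    P=np.stack([(u-c["cx"])/c["fx"]*z,(v-c["cy"])/c["fy"]*z,z],-1)
    W=(P-t)@R; W[z==0]=np.nan; return W
def save(c,n): cv2.imwrite("pics/"+n,c["img"][:,:,::-1])
E
python3 - <<'E'
from h import *
s=get_state();print(s)
for n in("scene","top"):
    c=read_camera(n);save(c,n+"0.png");W=cloud(c);np.savez("/tmp/"+n+"0.npz",W=W,img=c["img"],fx=c["fx"],fy=c["fy"],cx=c["cx"],cy=c["cy"],rvec=c["rvec"],tvec=c["tvec"])
    for k in("crate","corner","jar_tall","jar_short","mug","tray","bowl","kick"):
        try:r=spot_in(n,k)
        except Exception as e:r=e;print(n,k,e);continue
        for d in r[:2]:
            u,v=map(int,d["rect"][:2]);print(n,k,round(d["conf"],2),np.round(d["rect"]),W[min(v,479),min(u,639)].round(3))
print(get_state()["clock"])
E
```

```text
{'clock': 0.0, 'qpos': array([-7.31674171e+01,  8.64878731e+00,  8.23928787e+01,  6.06104735e-05,
        8.90265855e+01, -7.67819466e+00]), 'qvel': array([-0.06158334, -0.0192882 ,  0.02037601, -0.01531696,  0.00123309,
        0.00654515]), 'effort': array([ 2.02449504e-03, -7.13046885e+01, -5.70869422e+01, -5.27185318e-05,
        8.72526347e-03, -1.96450395e-05]), 'position': array([ 0.23847581, -0.52303355,  0.30329802]), 'orientation': array([-1.79932369e+02, -9.17907070e-03,  2.45107711e+01]), 'contact_force': array([0.36500683, 0.01457585, 0.85432468]), 'torque': array([ 0.0008755 ,  0.01071012, -0.03311702]), 'finger_gap': 0.08520782331176403}
scene crate 0.72 [368. 279.  79. 115.] [0.485 0.295 0.194]
scene corner 0.88 [336. 267. 108. 114.] [0.578 0.149 0.003]
scene jar_tall 0.91 [244. 256.  39.  66.] [0.774 0.249 0.147]
scene jar_tall 0.86 [360. 276.  43.  54.] [0.503 0.292 0.193]
scene jar_short 0.92 [371. 250.  36.  56.] [0.491 0.202 0.168]
scene mug 0.69 [361. 275.  43.  49.] [0.503 0.286 0.192]
scene mug 0.67 [396. 127.  42.  30.] [ 0.476 -0.337  0.058]
scene tray 0.85 [366. 415.  78.  74.] [0.451 0.523 0.018]
scene bowl 0.72 [287. 401.  48.  52.] [0.623 0.52  0.016]
scene bowl 0.45 [369. 281.  79. 117.] [0.485 0.299 0.192]
scene kick 0.58 [370. 279.  74. 109.] [0.483 0.292 0.19 ]
scene kick 0.42 [287. 400.  47.  44.] [0.627 0.516 0.011]
top crate 0.74 [260. 263.  46.  61.] [0.451 0.263 0.072]
top corner 0.42 [282. 227.   8.   9.] [0.642 0.266 0.019]
top jar_tall 0.94 [265. 236.  26.  41.] [0.465 0.241 0.19 ]
top jar_tall 0.64 [309. 162.  15.   8.] [0.811 0.225 0.166]
top mug 0.52 [264. 235.  24.  42.] [0.473 0.247 0.187]
top tray 0.75 [184. 249.  53.  38.] [0.453 0.521 0.026]
top bowl 0.9 [202. 206.  28.  28.] [0.642 0.549 0.016]
top kick 0.63 [261. 264.  45.  69.] [0.449 0.259 0.071]
0.9
```

Run:
```python
import cv2
for n in("scene","top"):
    i=cv2.imread(f"pics/{n}0.png"); cv2.imwrite(f"pics/{n}0c.png",cv2.resize(i[100:400,150:550] if n=="top" else i[80:460,150:530],None,fx=2 if n=="top" else 1.55,fy=2 if n=="top" else 1.55))
```

```text
(no output)
```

View pics/scene0.png

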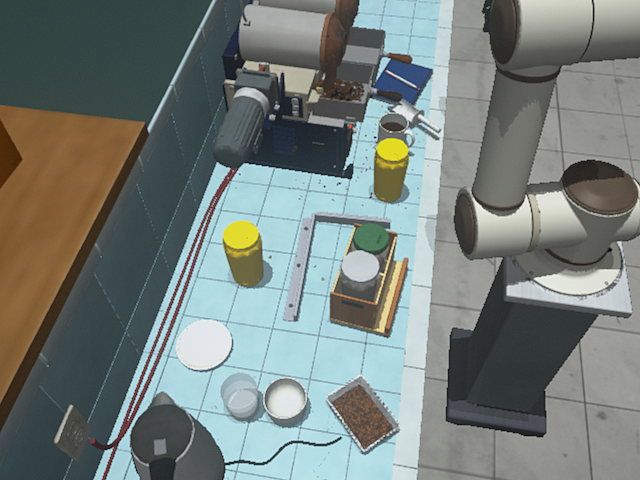

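View pics/top0c.png

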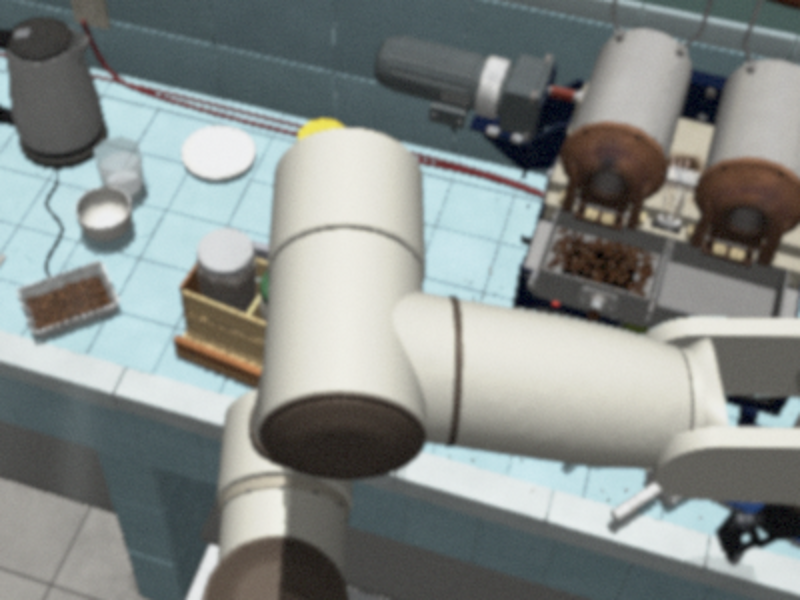

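View pics/scene0c.png

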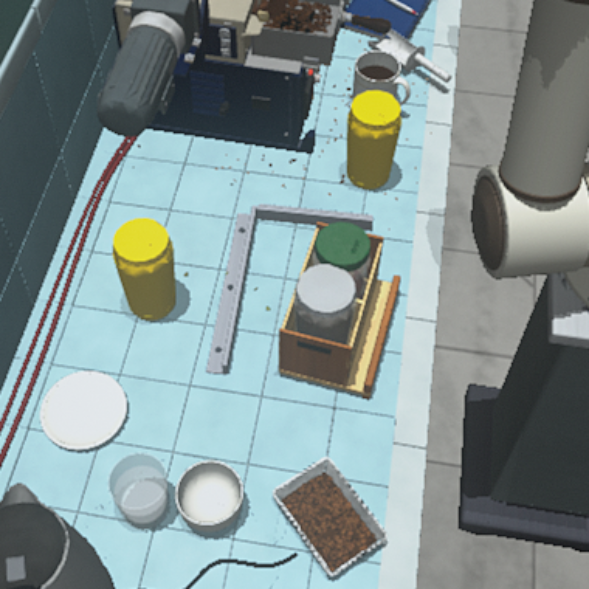

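Run:
```python
import numpy as np, cv2
d=np.load("/tmp/scene0.npz");W=d["W"];
m=(W[...,2]>0.022)&(W[...,2]<0.036)&(W[...,0]>0.3)&(W[...,0]<0.8)&(W[...,1]>-0.1)&(W[...,1]<0.45)
# top-down height map
x0,x1,y0,y1=0.3,0.75,-0.05,0.6;s=1000
H=np.zeros((int((y1-y0)*s),int((x1-x0)*s),3),np.uint8)
ok=np.isfinite(W).all(-1)
for (x,y,z),c in zip(W[ok],d["img"][ok]):
    if x0<x<x1-.001 and y0<y<y1-.001 and z>0.012:
        r=int((y-y0)*s);cc=int((x-x0)*s); cv2.circle(H,(cc,r),1,tuple(int(t) for t in c[::-1]),-1)
for g in range(0,450,50):H[:, g]=(60,60,60)
for g in range(0,650,50):H[g,:]=(60,60,60)
cv2.imwrite("pics/map0.png",H[:600])
P=W[m]
# by cluster
for lo,hi in((0.022,0.036),(0.040,0.052),(0.115,0.130),(0.13,0.14)):
    mm=ok&(W[...,2]>lo)&(W[...,2]<hi)&(W[...,0]>.35)&(W[...,0]<.72)&(W[...,1]>0)&(W[...,1]<.45)
    print(lo,hi,mm.sum(),np.median(W[mm],0))
print(np.median(W[ok&(abs(W[...,2])<.01)][:,2]))
```

```text
0.022 0.036 1500 [0.47303063 0.20404874 0.02730305]
0.04 0.052 501 [0.42320501 0.25873996 0.04739667]
0.115 0.13 617 [0.48939152 0.27430401 0.12440078]
0.13 0.14 357 [0.4999132  0.30188072 0.13537834]
0.002755494182691651
```

View pics/map0.png

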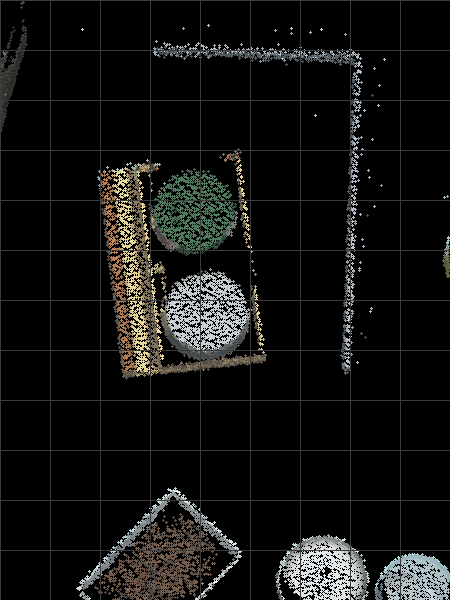

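```bash
cat >> h.py <<'E'
def rect(P):
    return cv2.minAreaRect((P[:,:2]*1000).astype(np.float32))
def line(P,axis,it=6):
    # fit coordinate axis as linear fn of other, trimmed; returns a,b,inlier coords
    o=1-axis; k=np.ones(len(P),bool)
    for _ in range(it):
        b=np.polyfit(P[k,o],P[k,axis],1); r=P[:,axis]-np.polyval(b,P[:,o]); s=max(1.5*np.std(r[k]),.0015); k=abs(r)<s
    return b,r,k
def fit(W,cr=None,verbose=True):
    ok=np.isfinite(W).all(-1); P=W[ok]
    z0=np.median(P[abs(P[:,2])<.01][:,2])
    P=P-[0,0,z0]
    return P,z0
E
python3 - <<'E'
from h import *
d=np.load("/tmp/scene0.npz");P,z0=fit(d["W"]);print("z0",z0)
def sel(x0,x1,y0,y1,z0,z1):
    return P[(P[:,0]>x0)&(P[:,0]<x1)&(P[:,1]>y0)&(P[:,1]<y1)&(P[:,2]>z0)&(P[:,2]<z1)]
B=sel(.62,.70,.03,.31,.022,.04);b,r,k=line(B,0)
print("back",len(B),b,"deg",-np.degrees(np.arctan(b[0])),"x@0",np.polyval(b,0.02),"x@.3",np.polyval(b,.3),"z",np.percentile(B[:,2],[5,50,95]),"res pct",np.percentile(r*1000,[2,10,25,50,75,90,98]).round(1))
B=sel(.47,.63,-.03,.03,.022,.04);b,r,k=line(B,1)
print("right",len(B),b,"deg",np.degrees(np.arctan(b[0])),"y@.45",np.polyval(b,0.45),"y@.65",np.polyval(b,.65),"res",np.percentile(r*1000,[2,10,25,50,75,90,98]).round(1))
# rails at all low heights
B=sel(.62,.72,.1,.25,.004,.04); 
K=sel(.38,.46,.10,.35,.040,.05);b,r,k=line(K,0)
print("kick",len(K),b,"deg",-np.degrees(np.arctan(b[0])),"x@.225",np.polyval(b,.225),"res",np.percentile(r*1000,[2,10,25,50,75,90,98]).round(1),"z",np.percentile(K[:,2],[5,50,95]))
print(rect(K[k]), K[k][:,1].min(),K[k][:,1].max())
F=sel(.52,.60,.08,.32,.11,.128);b,r,k=line(F,0)
print("far",len(F),b,"deg",-np.degrees(np.arctan(b[0])),"x@.225",np.polyval(b,.225),"res",np.percentile(r*1000,[2,10,25,50,75,90,98]).round(1),"z",np.percentile(F[:,2],[5,50,95]))
E_=sel(.43,.58,.28,.35,.125,.14);b,r,k=line(E_,1)
print("left",len(E_),b,"deg",np.degrees(np.arctan(b[0])),"y@.5",np.polyval(b,.5),"res",np.percentile(r*1000,[2,10,25,50,75,90,98]).round(1))
L=sel(.43,.58,.28,.35,.02,.12);b,r,k=line(L,1)
print("leftface",len(L),b,"deg",np.degrees(np.arctan(b[0])),"y@.5",np.polyval(b,.5),"res",np.percentile(r*1000,[2,10,25,50,75,90,98]).round(1))
J=sel(.4,.6,.1,.35,.155,.2); 
T=J[J[:,2]>.182];print("tall",rect(T),np.median(T[:,2]))
S=sel(.4,.6,.08,.25,.155,.175);print("short",rect(S))
c=d
R,_=cv2.Rodrigues(d["rvec"]);print("cam pos",-R.T@d["tvec"])
E
```

```text
z0 0.002755494182691651
back 320 [-0.04275272  0.65809291] deg 2.4480594801262647 x@0 0.6572378603399774 x@.3 0.6452670994633999 z [0.02465506 0.02953054 0.03412442] res pct [-3.6 -2.5 -1.5  0.8  3.1  4.3  5.6]
right 243 [ 0.03842805 -0.01739537] deg 2.200682119734168 y@.45 -0.00010275269982028615 y@.65 0.0075828568588297285 res [-6.8 -4.8 -2.3 -0.2  2.2  3.8  5.7]
kick 393 [0.12180141 0.3891913 ] deg -6.944499403584772 x@.225 0.41659661858109154 res [-5.5 -4.6 -2.7  0.6  3.9  6.1 31.9] z [0.04101973 0.04532844 0.049425  ]
((416.46435546875, 224.10928344726562), (206.94845581054688, 5.990790843963623), 83.01781463623047) 0.12127555319504171 0.32704682357270104
far 273 [0.12128295 0.52413489] deg -6.915226462937388 x@.225 0.5514235546450242 res [-39.6 -30.9 -15.1  -1.4   0.8   2.4   3.3] z [0.11144136 0.1212977  0.12680246]
left 302 [-0.11670314  0.37370923] deg -6.656486976320596 y@.5 0.3153576604274059 res [-32.7 -19.9 -11.3  -2.2   0.5   1.5   3.2]
leftface 1297 [-0.12068142  0.37634805] deg -6.881258541546455 y@.5 0.31600733903195183 res [-37.8 -23.1  -2.1  -0.3   0.7   1.7   2.6]
tall ((505.4835205078125, 263.41326904296875), (81.63717651367188, 82.84286499023438), 68.27861785888672) 0.18869883830979417
short ((495.8927001953125, 181.6936492919922), (124.07976531982422, 81.26127624511719), 83.04818725585938)
cam pos [0.45267716 1.00264005 1.25955335]
```

```bash
cat >> h.py <<'E'
from scipy.spatial.transform import Rotation as Ro
def push_R(psi,tilt,dirdeg,yaw):
    # tool yaw then tilt so tips lean toward world direction dirdeg
    d=np.radians(dirdeg); ax=np.array([-np.sin(d),np.cos(d),0])
    return Ro.from_rotvec(-np.radians(tilt)*ax)*Ro.from_euler("xyz",[180,0,yaw],degrees=True)
def rel(target):
    s=get_state(); R0=Ro.from_euler("xyz",s["orientation"],degrees=True)
    return (target*R0.inv()).as_rotvec(), s
E
python3 - <<'E'
from h import *
w,s=rel(push_R(0,15,2.3,2.3));print(w, (np.array([.34,.2145,.30])-s["position"])*100, (push_R(0,15,2.3,2.3)).apply([0,0,1]))
E
```

```text
[ 0.06101853 -0.25628737 -0.38543155] [10.14776064 73.76724804 -0.38952379] [ 0.25861054  0.01038687 -0.96592583]
```

send_rows --rows '[[[1,6,1,0,0,0,-1],[2,12,2,0,0,-0.05,-1],[3,18,2,0,0,-0.1,-1],[4.5,24,2,0,0,-0.15,-1],[6,30,2,0,-0.05,-0.2,-1],[7,36,2,0.01,-0.1,-0.25,-1],[8,42,2,0.02,-0.15,-0.3,-1],[8.5,48,2,0.04,-0.2,-0.34,-1],[9,54,2,0.06,-0.256,-0.385,-1],[9.5,60,1,0.061,-0.256,-0.385,-1]]]'

```text
clock: 2.15
position: [0.3322, 0.0505, 0.3184]
orientation: [179.9, -14.9, 2.4]
contact_force: [0.9, -0.6, -1.6]
finger_gap: 0.0856
```

send_rows --rows '[[[0.3,6,0,0,0,0,-1],[0.6,12,-1,0,0,0,-1],[0.6,13.8,-4,0,0,0,-1],[0.6,13.8,-8,0,0,0,-1],[0.6,13.8,-12,0,0,0,-1],[0.6,13.8,-12,0,0,0,-1]]]'

```text
clock: 2.9
position: [0.3376, 0.1866, 0.1958]
orientation: [179.8, -14.5, 2.5]
contact_force: [0.8, -0.2, 1.1]
finger_gap: 0.0854
```

Run:
```python
from h import *
w,s=rel(push_R(0,15,2.3,2.3));print(s["clock"],s["position"],w,s["qpos"].round(1),s["contact_force"])
for n in("scene",):
    c=read_camera(n);save(c,n+"1.png")
```

```text
2.9 [0.3376494  0.18656685 0.19575929] [ 0.0037493  -0.00893369 -0.0025905 ] [ 20.5 -18.3 120.7  -5.1  63.9 109.7] [ 0.76411322 -0.17324906  1.07978285]
```

View pics/scene1.png

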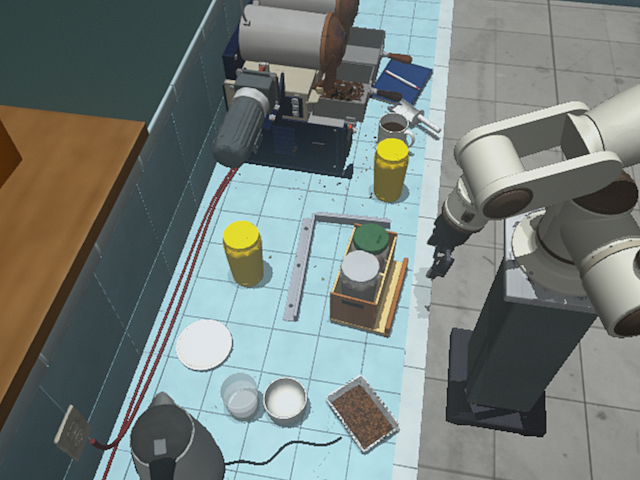

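send_rows --rows '[[[0,0,0,0,0,0,-1],[0,0,0,0,0,0,-1]]]'

```text
clock: 3.2
position: [0.3393, 0.1869, 0.1991]
orientation: [179.9, -14.8, 2.4]
contact_force: [0.0, 0.5, -0.6]
finger_gap: 0.0855
```

send_rows --rows '[[[0,2.8,-4,0,0,0,-1],[0,2.8,-8,0,0,0,-1],[0,2.8,-11.4,0,0,0,-1],[0,2.8,-11.4,0,0,0,-1],[0,2.8,-11.4,0,0,0,-1]]]'

```text
clock: 3.82
position: [0.3396, 0.2151, 0.0853]
orientation: [179.9, -14.8, 2.4]
contact_force: [0.5, -0.4, 0.4]
finger_gap: 0.0854
```

Run:
```python
from h import *
w,s=rel(push_R(0,15,2.3,2.3));print(s["clock"],s["position"],w,s["contact_force"])
c=read_camera("scene");cv2.imwrite("pics/s2.png",cv2.resize(c["img"][180:360,270:510,::-1],None,fx=3,fy=3))
P,_=fit(cloud(c)); P=P[(P[:,0]>.33)&(P[:,0]<.41)&(P[:,1]>.12)&(P[:,1]<.31)&(P[:,2]>.005)&(P[:,2]<.06)]
Q=P[P[:,1]-P[:,0]*0>0]; 
for lo in np.arange(.14,.30,.01):
    q=P[(P[:,1]>=lo)&(P[:,1]<lo+.01)&(P[:,0]<.398)]
    if len(q): print(round(lo,2),len(q),q[:,2].min().round(3),q[:,0].max().round(3))
```

```text
3.825 [0.3395697  0.21510598 0.08531118] [ 0.0014762  -0.00306748 -0.00201404] [ 0.47250133 -0.38890341  0.39975117]
0.14 1 0.006 0.396
0.16 20 0.026 0.366
0.17 42 0.026 0.365
0.2 2 0.005 0.385
0.21 3 0.005 0.395
0.22 2 0.005 0.367
0.23 3 0.005 0.39
0.25 9 0.005 0.375
0.26 35 0.006 0.363
0.27 12 0.038 0.357
0.28 3 0.005 0.388
0.29 2 0.005 0.383
```

View pics/s2.png

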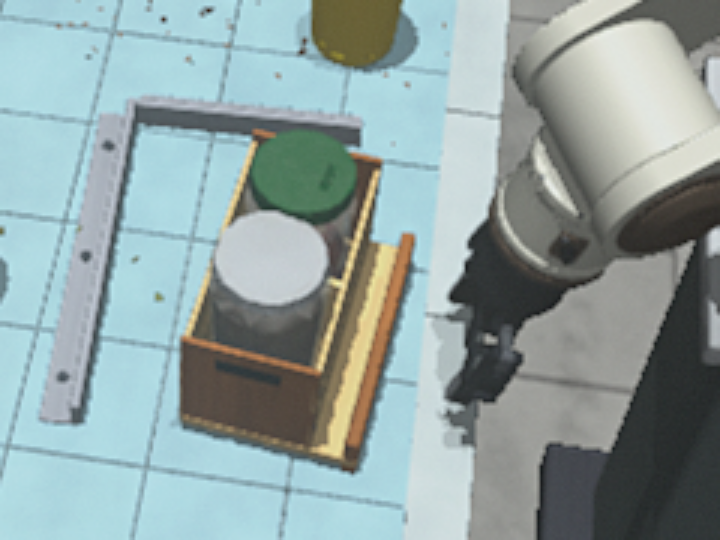

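send_rows --rows '[[[0,0,-0.8,0,0,0,-1],[1.2,0,-0.8,0,0,0,-1],[2.4,0.1,-0.8,0,0,0,-1],[3.1,0.1,-0.8,0,0,0,-1],[3.6,0.1,-0.8,0,0,0,-1],[4.0,0.2,-0.8,0,0,0,-1],[4.4,0.2,-0.8,0,0,0,-1],[4.8,0.2,-0.8,0,0,0,-1],[5.3,0.2,-0.8,0,0,0,-1],[5.8,0.2,-0.8,0,0,0,-1]]]'

```text
clock: 5.12
position: [0.3958, 0.2164, 0.0751]
orientation: [179.8, -14.5, 2.4]
contact_force: [-11.9, -3.6, 5.9]
finger_gap: 0.0853
```

```bash
cat >> h.py <<'E'
def report(tag, crate_guess=None):
    s=get_state();print(s["clock"],"pos",s["position"].round(4),"ori",s["orientation"].round(1),"F",s["contact_force"].round(1))
    c=read_camera("scene");cv2.imwrite(f"pics/{tag}.png",cv2.resize(c["img"][160:360,250:490,::-1],None,fx=3,fy=3))
    P,z0=fit(cloud(c))
    g=lambda x0,x1,y0,y1,a,b:P[(P[:,0]>x0)&(P[:,0]<x1)&(P[:,1]>y0)&(P[:,1]<y1)&(P[:,2]>a)&(P[:,2]<b)]
    return c,P,g
def crate_fit(P,x,y,yaw):
    """least squares: far wall top outer/inner, left face, kick face/top, via model planes, iterative"""
    from scipy.optimize import least_squares
    p=np.array([x,y,np.radians(yaw)])
    for it in range(8):
        tol=.012 if it<3 else .005
        def loc(p):
            c,s_=np.cos(p[2]),np.sin(p[2]); d=P[:,:2]-p[:2]; return d@np.array([[c,-s_],[s_,c]])
        L=loc(p)
        z=P[:,2]
        mk=(abs(L[:,0]+.084)<tol)&(abs(L[:,1])<.10)&(z>.042)&(z<.05)      # kick top centre
        mf=(abs(L[:,0]-.050)<min(tol,.006))&(abs(L[:,1])<.10)&(z>.117)&(z<.128)  # far wall top centre
        ml=(abs(L[:,1]-.104)<tol)&(abs(L[:,0])<.05)&(z>.03)&(z<.12)       # left face
        def res(p):
            L=loc(p); return np.r_[(L[mk,0]+.084)/np.sqrt(mk.sum()+1),(L[mf,0]-.050)/np.sqrt(mf.sum()+1),(L[ml,1]-.104)/np.sqrt(ml.sum()+1)]
        p=least_squares(res,p,loss="soft_l1",f_scale=.002).x
    L=loc(p)
    return p[0],p[1],np.degrees(p[2]),(mk.sum(),mf.sum(),ml.sum()),((L[mk,0]+.084).mean()*1e3,(L[mf,0]-.05).mean()*1e3,(L[ml,1]-.104).mean()*1e3)
E
python3 - <<'E'
from h import *
d=np.load("/tmp/scene0.npz");P,_=fit(d["W"]);print(crate_fit(P,.5,.2125,-6.9))
c,P,g=report("s3")
for y in(-6,0,3):print(crate_fit(P,.51,.2125,y))
E
```

```text
(np.float64(0.49984911248292896), np.float64(0.21132960784658963), np.float64(-7.286206665966957), (np.int64(266), np.int64(136), np.int64(865)), (np.float64(-0.11655544832126781), np.float64(0.11668027737021074), np.float64(-3.310074756865865e-05)))
5.125 pos [0.3958 0.2164 0.0751] ori [179.8 -14.5   2.4] F [-11.9  -3.6   5.9]
(np.float64(0.5160243079804402), np.float64(0.21691581898450654), np.float64(-3.821681591551733), (np.int64(272), np.int64(143), np.int64(872)), (np.float64(0.014181882650082167), np.float64(-0.014906866405587367), np.float64(3.1792690877542516e-05)))
(np.float64(0.5160243082213206), np.float64(0.21691582358817035), np.float64(-3.8216672792915376), (np.int64(272), np.int64(143), np.int64(872)), (np.float64(0.01418259195184303), np.float64(-0.014907785613422896), np.float64(2.7191321535401827e-05)))
(np.float64(0.5160243082213231), np.float64(0.21691582358838438), np.float64(-3.8216672800134703), (np.int64(272), np.int64(143), np.int64(872)), (np.float64(0.01418259193124329), np.float64(-0.014907785551872627), np.float64(2.719110742040889e-05)))
```

View pics/s3.png

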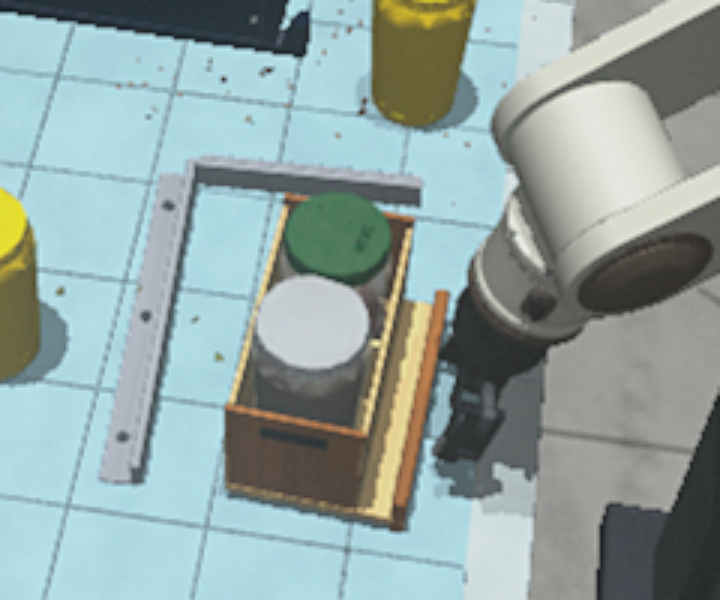

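send_rows --rows '[[[0.6,0,0,0,0,0,-1],[1.2,0,0,0,0,0,-1],[1.8,0.1,0,0,0,0,-1],[2.4,0.1,0,0,0,0,-1],[3.0,0.1,0,0,0,0,-1],[3.6,0.15,0,0,0,0,-1],[4.2,0.2,0,0,0,0,-1],[4.8,0.2,0,0,0,0,-1],[5.4,0.2,0,0,0,0,-1],[6.0,0.2,0,0,0,0,-1]]]'

```text
clock: 6.42
position: [0.4557, 0.2187, 0.075]
orientation: [179.8, -14.5, 2.5]
contact_force: [-11.4, 0.4, 4.4]
finger_gap: 0.0856
```

Run:
```python
from h import *
c,P,g=report("s4")
print(crate_fit(P,.575,.215,1))
# rails
B=g(.62,.70,.03,.31,.027,.04);b,r,k=line(B,0);print("back",len(B),b,-np.degrees(np.arctan(b[0])),np.percentile(r*1e3,[5,50,95]))
B=g(.47,.63,-.03,.03,.027,.04);b,r,k=line(B,1);print("right",len(B),b,np.degrees(np.arctan(b[0])),np.percentile(r*1e3,[5,50,95]))
```

```text
6.425 pos [0.4557 0.2187 0.075 ] ori [179.8 -14.5   2.5] F [-11.4   0.4   4.4]
(np.float64(0.5704983049454408), np.float64(0.2292120012055078), np.float64(2.352661179670228), (np.int64(257), np.int64(149), np.int64(877)), (np.float64(-0.15578033639540312), np.float64(0.15589735487981535), np.float64(5.322216683783854e-05)))
back 259 [-0.04151801  0.65908905] 2.3774410814801685 [-3.98573213 -0.09596303  3.36414245]
right 145 [ 0.03822161 -0.01772407] 2.1888716874218037 [-5.19684409 -0.07681985  6.05548906]
```

View pics/s4.png

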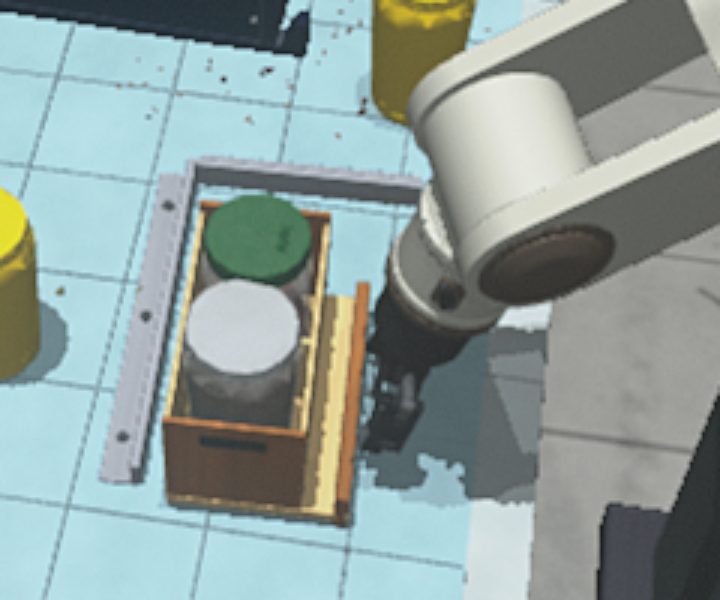

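send_rows --rows '[[[0.5,0,0,0,0,0,-1],[1.0,0,0,0,0,0,-1],[1.4,0.1,0,0,0,0,-1],[1.7,0.1,0,0,0,0,-1],[1.9,0.1,0,0,0,0,-1]]]'

```text
clock: 7.1
position: [0.4747, 0.2197, 0.075]
orientation: [179.8, -14.5, 2.5]
contact_force: [-11.2, -0.6, 4.7]
finger_gap: 0.0857
```

send_rows --rows '[[[0.2,0,0,0,0,0,-1],[0.4,0,0,0,0,0,-1]]]'

```text
clock: 7.35
position: [0.4781, 0.2198, 0.0748]
orientation: [179.8, -14.5, 2.5]
contact_force: [-30.2, 1.1, 17.1]
finger_gap: 0.0855
```

send_rows --rows '[[[-1.0,0,0,0,0,0,-1],[-4.0,0,0,0,0,0,-1],[-7.0,0,1,0,0,0,-1],[-8.0,0,6,0,0,0,-0.5],[-8.0,0.5,12,0,0,0,0],[-8.0,1,18,0,0,0,0.29],[-8.0,2,24,0,0,0,0.29],[-8.0,2,26,0,0,0,0.29],[-8.0,2,26,0,0,0,0.29]]]'

```text
clock: 8.48
position: [0.3998, 0.24, 0.337]
orientation: [179.9, -14.9, 2.5]
contact_force: [0.2, -0.9, -1.0]
finger_gap: 0.0304
```

Run:
```python
from h import *
c,P,g=report("s5")
print(crate_fit(P,.593,.23,2.3))
w,s=rel(push_R(0,30,-87.7,92.3));print(w,np.linalg.norm(w)*57,(np.array([.572,.40,.33])-s["position"])*100,s["finger_gap"],s["qpos"])
```

```text
8.475 pos [0.3998 0.24   0.337 ] ori [179.9 -14.9   2.5] F [ 0.2 -0.9 -1. ]
(np.float64(0.5926434280153463), np.float64(0.23027043071863088), np.float64(2.305421765785434), (np.int64(266), np.int64(143), np.int64(855)), (np.float64(0.08659914122119577), np.float64(-0.08786580043696074), np.float64(2.3481824223699025e-06)))
[-0.63350381  0.58591404  1.48030489] 97.66688292009785 [17.24552174 16.01810051 -0.54109512] 0.030196025927078964 [ 24.50674794 -11.78639068  99.55964517  -5.69649424  78.61912569
 112.51689302]
```

View pics/s5.png

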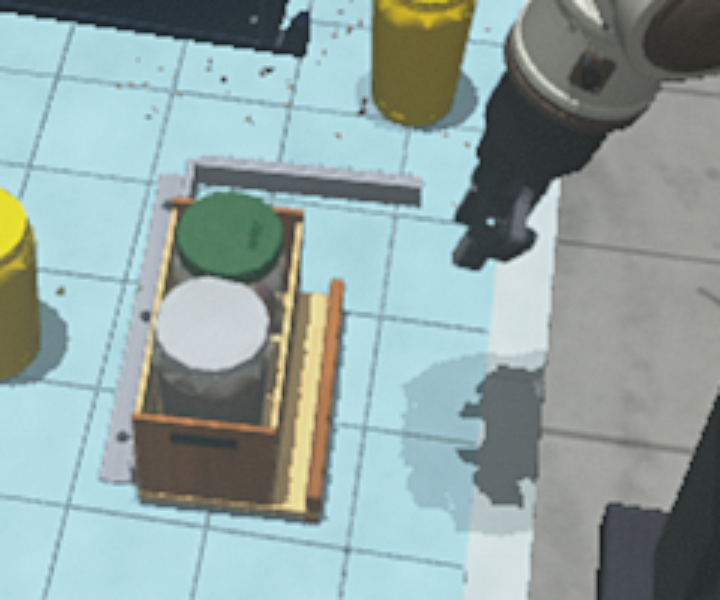

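send_rows --rows '[[[1.5,2,0,-0.063,0.059,0.148,0.29],[3,4,0,-0.127,0.117,0.296,0.29],[5,6,0,-0.19,0.176,0.444,0.29],[7,8,0,-0.253,0.234,0.592,0.29],[9,10,0,-0.317,0.293,0.74,0.29],[11,12,0,-0.38,0.352,0.888,0.29],[13,14,0,-0.443,0.41,1.036,0.29],[15,15.5,0,-0.507,0.469,1.184,0.29],[16.5,16,0,-0.57,0.527,1.332,0.29],[17.2,16,0,-0.634,0.586,1.48,0.29]]]'

```text
clock: 9.78
position: [0.5725, 0.4, 0.3329]
orientation: [-179.7, 30.3, 92.7]
contact_force: [0.2, -0.0, -0.3]
finger_gap: 0.0301
```

send_rows --rows '[[[0,0,0,0,0,0,0.29],[0,0,0,0,0,0,0.29]]]'

```text
clock: 10.02
position: [0.5715, 0.3997, 0.335]
orientation: [179.9, 30.0, 92.1]
contact_force: [0.3, 0.0, 0.5]
finger_gap: 0.0302
```

Run:
```python
from h import *
c,P,g=report("s6");save(c,"s6f.png")
w,s=rel(push_R(0,30,-87.7,92.3));print(w,(np.array([.572,.40,.14])-s["position"])*100,s["finger_gap"],s["qpos"])
```

```text
10.025 pos [0.5715 0.3997 0.335 ] ori [179.9  30.   92.1] F [0.3 0.  0.5]
[-0.00034339  0.00159496  0.00307572] [  0.0509171    0.04338275 -19.55295983] 0.03050888831461499 [ 37.07702189  33.49123096  49.25763269 -26.49739559 113.09263705
  27.85799707]
```

View pics/s6f.png

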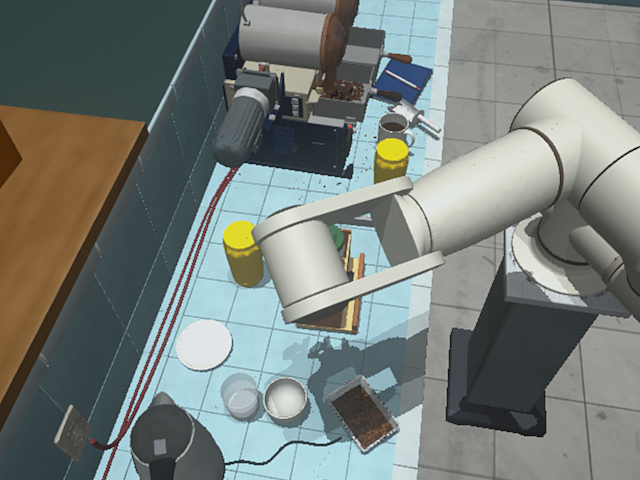

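send_rows --rows '[[[0,0,-4,0,0,0,0.29],[0,0,-8,0,0,0,0.29],[0,0,-12,0,0,0,0.29],[0,0,-12,0,0,0,0.29]]]'

```text
clock: 10.58
position: [0.571, 0.3991, 0.2133]
orientation: [-179.8, 30.1, 92.3]
contact_force: [-0.3, 0.3, 0.5]
finger_gap: 0.0304
```

Run:
```python
from h import *
s=get_state();print(s["position"],s["contact_force"])
c=read_camera("scene");t=read_camera("top")
cv2.imwrite("pics/s7.png",np.vstack([cv2.resize(c["img"][180:420,220:460,::-1],(600,600))[:,:]]))
cv2.imwrite("pics/t7.png",cv2.resize(t["img"][130:330,170:450,::-1],(800,571)))
```

```text
[0.57097231 0.39907328 0.21327812] [-0.31653233  0.26221837  0.46115579]
```

View pics/s7.png

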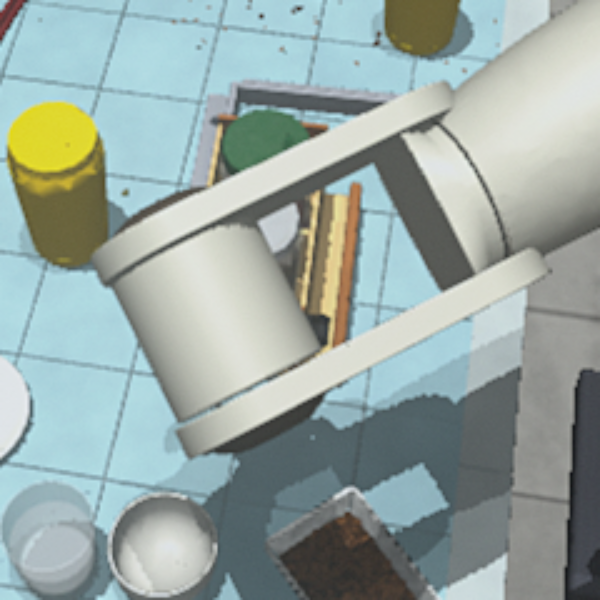

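View pics/t7.png

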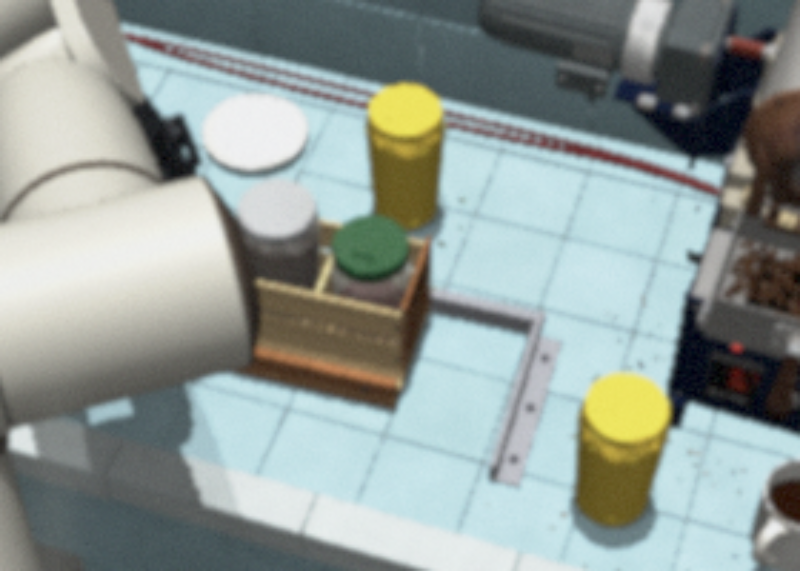

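Run:
```python
from h import *
for n in("scene","top"):
    P,_=fit(cloud(read_camera(n)))
    for ylo in(.20,.24,.28,.32,.36,.4,.44,.48):
        q=P[(P[:,0]>.5)&(P[:,0]<.66)&(P[:,1]>ylo)&(P[:,1]<ylo+.04)&(P[:,2]>.2)]
        print(n,ylo,len(q),np.percentile(q[:,2],[1,10,50,99]).round(3) if len(q)>5 else "")
```

```text
scene 0.2 0 
scene 0.24 0 
scene 0.28 0 
scene 0.32 0 
scene 0.36 22 [0.234 0.239 0.245 0.438]
scene 0.4 329 [0.235 0.242 0.459 0.522]
scene 0.44 763 [0.452 0.48  0.512 0.52 ]
scene 0.48 1636 [0.448 0.47  0.495 0.515]
top 0.2 0 
top 0.24 0 
top 0.28 0 
top 0.32 0 
top 0.36 204 [0.201 0.208 0.232 0.467]
top 0.4 426 [0.208 0.237 0.311 0.522]
top 0.44 404 [0.421 0.448 0.491 0.521]
top 0.48 736 [0.411 0.429 0.474 0.516]
```

send_rows --rows '[[[0,0,-4,0,0,0,0.29],[0,0,-8,0,0,0,0.29],[0,0,-11.5,0,0,0,0.29],[0,0,-13.2,0,0,0,0.29],[0,0,-13.2,0,0,0,0.29]]]'

```text
clock: 11.4
position: [0.5719, 0.3999, 0.084]
orientation: [180.0, 30.1, 92.3]
contact_force: [0.6, -0.2, 0.2]
finger_gap: 0.0303
```

send_rows --rows '[[[0,-0.5,0,0,0,0,0.29],[0,-1.0,0,0,0,0,0.29],[0,-1.4,0,0,0,0,0.29],[0,-1.8,0,0,0,0,0.29],[0,-2.2,0,0,0,0,0.29],[0,-2.6,0,0,0,0,0.29]]]'

```text
clock: 12.15
position: [0.5718, 0.3745, 0.0839]
orientation: [179.9, 29.9, 92.3]
contact_force: [0.0, 8.8, 0.8]
finger_gap: 0.0303
```

Run:
```python
from h import *
c,P,g=report("s8");t=read_camera("top")
cv2.imwrite("pics/t8.png",cv2.resize(t["img"][130:330,170:450,::-1],(800,571)))
print(crate_fit(P,.593,.22,2.3))
```

```text
12.15 pos [0.5718 0.3745 0.0839] ori [179.9  29.9  92.3] F [0.  8.8 0.8]
(np.float64(0.5922820142286631), np.float64(0.2256523848850434), np.float64(2.318125437570749), (np.int64(187), np.int64(117), np.int64(108)), (np.float64(-0.2050753856736246), np.float64(0.20535505993937928), np.float64(0.00037306628197323705)))
```

View pics/s8.png

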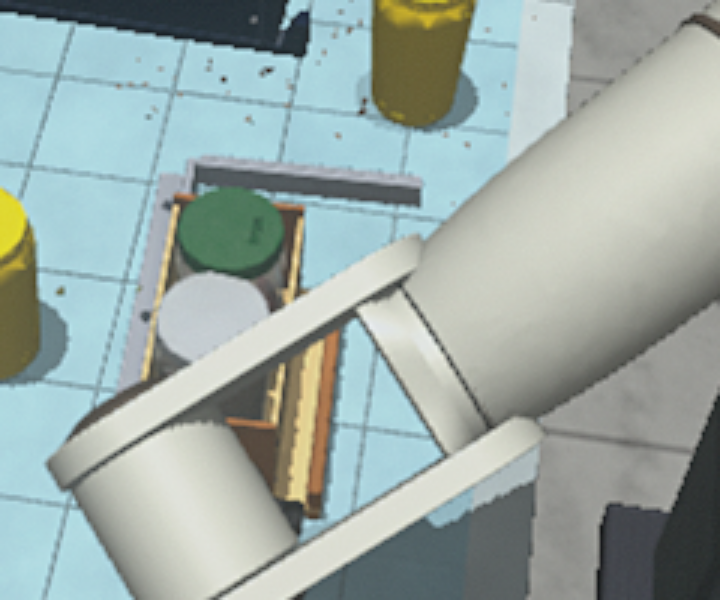

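View pics/t8.png

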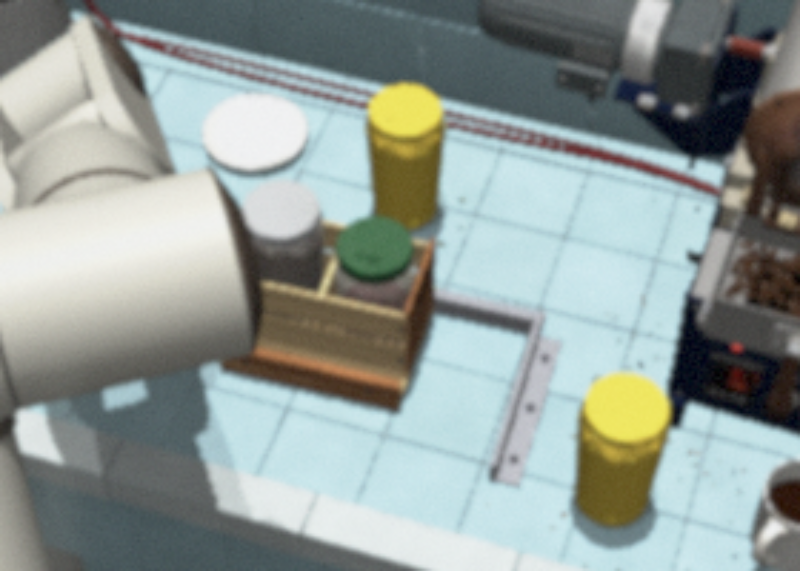

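send_rows --rows '[[[0,-0.6,0,0,0,0,0.29],[0.05,-1.2,0,0,0,0,0.29],[0.07,-1.8,0,0,0,0,0.29],[0.1,-2.4,0,0,0,0,0.29],[0.12,-3.0,0,0,0,0,0.29],[0.15,-3.6,0,0,0,0,0.29],[0.17,-4.2,0,0,0,0,0.29],[0.2,-4.8,0,0,0,0,0.29],[0.22,-5.4,0,0,0,0,0.29],[0.25,-6.0,0,0,0,0,0.29]]]'

```text
clock: 13.5
position: [0.5742, 0.3145, 0.0839]
orientation: [179.9, 29.9, 92.3]
contact_force: [-1.0, 9.2, 1.5]
finger_gap: 0.0302
```

Run:
```python
from h import *
c,P,g=report("s9");t=read_camera("top")
cv2.imwrite("pics/t9.png",cv2.resize(t["img"][130:330,170:450,::-1],(800,571)))
print(crate_fit(P,.594,.167,2.3))
```

```text
13.5 pos [0.5742 0.3145 0.0839] ori [179.9  29.9  92.3] F [-1.   9.2  1.5]
(np.float64(0.5940860608019131), np.float64(0.16547071407993705), np.float64(1.9900364306407077), (np.int64(180), np.int64(94), np.int64(48)), (np.float64(-0.2532257757294927), np.float64(0.2524612648746441), np.float64(0.0029759646142547606)))
```

View pics/s9.png

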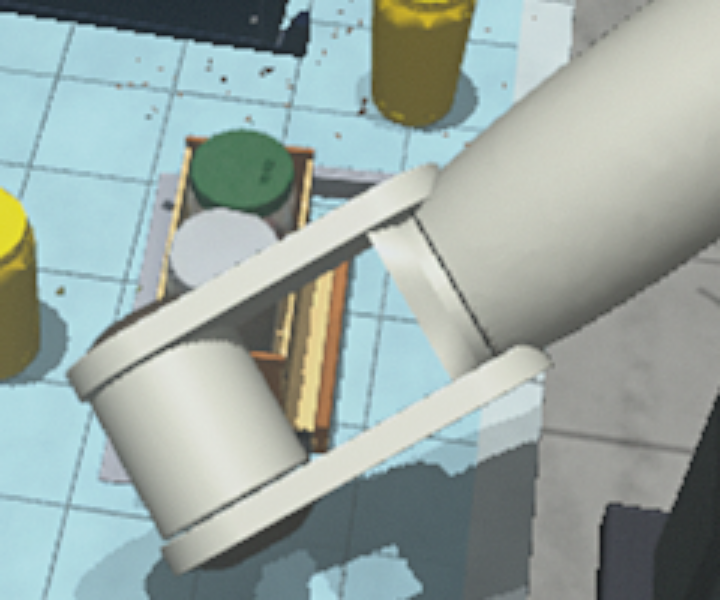

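Sliding well (y .2257→.1655, still square). About 53 mm to go; push 48 then creep on force.

send_rows --rows '[[[0.02,-0.6,0,0,0,0,0.29],[0.05,-1.2,0,0,0,0,0.29],[0.07,-1.8,0,0,0,0,0.29],[0.1,-2.4,0,0,0,0,0.29],[0.12,-3.0,0,0,0,0,0.29],[0.14,-3.5,0,0,0,0,0.29],[0.16,-3.9,0,0,0,0,0.29],[0.17,-4.2,0,0,0,0,0.29],[0.18,-4.5,0,0,0,0,0.29],[0.19,-4.7,0,0,0,0,0.29]]]'

```text
clock: 14.85
position: [0.5762, 0.2675, 0.0839]
orientation: [179.9, 29.9, 92.3]
contact_force: [-0.3, 9.4, 1.3]
finger_gap: 0.0304
```

send_rows --rows '[[[0.01,-0.2,0,0,0,0,0.29],[0.02,-0.4,0,0,0,0,0.29]]]'

```text
clock: 15.1
position: [0.5763, 0.2636, 0.0839]
orientation: [179.9, 29.9, 92.3]
contact_force: [-1.1, 9.5, 1.4]
finger_gap: 0.0301
```

send_rows --rows '[[[0.01,-0.15,0,0,0,0,0.29],[0.01,-0.3,0,0,0,0,0.29]]]'

```text
clock: 15.35
position: [0.5765, 0.2606, 0.0838]
orientation: [179.9, 29.9, 92.3]
contact_force: [-0.3, 8.9, 1.9]
finger_gap: 0.0301
```

send_rows --rows '[[[0.0,-0.15,0,0,0,0,0.29]]]'

```text
clock: 15.48
position: [0.5765, 0.2594, 0.0839]
orientation: [179.9, 29.9, 92.3]
contact_force: [-2.1, 20.0, 2.7]
finger_gap: 0.0304
```

send_rows --rows '[[[0.0,-0.1,0,0,0,0,0.29]]]'

```text
clock: 15.6
position: [0.5765, 0.2592, 0.084]
orientation: [179.9, 29.8, 92.3]
contact_force: [-2.7, 24.1, 3.0]
finger_gap: 0.03
```

send_rows --rows '[[[0.0,1,0,0,0,0,0.29],[0,4,0,0,0,0,0.29],[0,8,2,0,0,0,0.29],[0,11,7,0,0,0,0.29],[-2,12,12,0,0,0,0.29],[-5,12,17,0,0,0,0.0],[-8,12,22,0,0,0,-0.5],[-12,12,25,0,0,0,-1],[-16,12,25,0,0,0,-1],[-18,12,25,0,0,0,-1]]]'

```text
clock: 16.85
position: [0.3948, 0.3774, 0.3342]
orientation: [179.9, 30.0, 92.3]
contact_force: [-0.0, 0.3, -0.7]
finger_gap: 0.0855
```

```bash
cat > chk.py <<'E'
from h import *
import sys
tag=sys.argv[1]
c,P,g=report(tag)
x,y,yaw,n,r=crate_fit(P,.598,.114,2.3);print("crate",x,y,yaw,n,r)
# rail fits, several height bands
B=g(.62,.70,.22,.31,.025,.04);b=line(B,0)[0] if len(B)>20 else None
print("back visible",len(B),b, None if b is None else np.percentile(B[:,0]-np.polyval(b,B[:,1]),[5,95]))
w,s=rel(push_R(0,15,2.3,2.3));print(w,s["position"])
E
python3 chk.py s10
```

```text
16.85 pos [0.3948 0.3774 0.3342] ori [179.9  30.   92.3] F [-0.   0.3 -0.7]
crate 0.5964272906072526 0.11096505760792663 1.6397167406582533 (np.int64(223), np.int64(126), np.int64(894)) (np.float64(0.12301332321746804), np.float64(-0.12364907913450972), np.float64(-9.399970480701436e-06))
back visible 111 [-0.048738   0.6608524] [-0.00316851  0.00402239]
[ 0.63910322 -0.58881792 -1.48304156] [0.39361521 0.3775367  0.33406022]
```

View pics/s10.png

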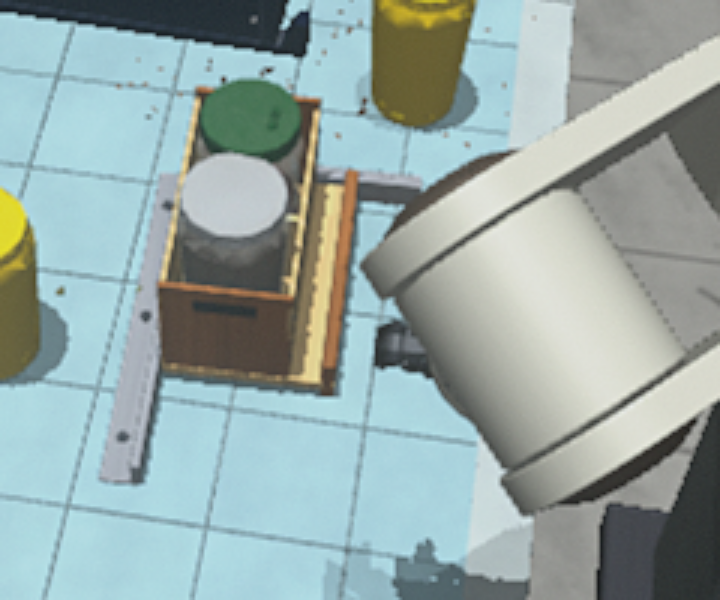

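send_rows --rows '[[[0,-2.5,0,0.064,-0.059,-0.148,-1],[0,-5,0,0.128,-0.118,-0.297,-1],[0,-8,0,0.192,-0.177,-0.445,-1],[0,-11,0,0.256,-0.236,-0.593,-1],[0,-14,0,0.32,-0.294,-0.742,-1],[0,-17,0,0.383,-0.353,-0.89,-1],[0,-20,0,0.447,-0.412,-1.038,-1],[0,-23,0,0.511,-0.471,-1.186,-1],[1,-26,0,0.575,-0.53,-1.335,-1],[2,-27.2,0,0.639,-0.589,-1.483,-1]]]'

```text
clock: 18.15
position: [0.417, 0.1036, 0.3337]
orientation: [-179.9, -15.1, 1.8]
contact_force: [0.1, -0.0, 0.9]
finger_gap: 0.0856
```

send_rows --rows '[[[0,0,-1,0,0,0,-1],[0,0,-1,0,0,0,-1]]]'

```text
clock: 18.4
position: [0.4162, 0.1055, 0.3225]
orientation: [179.9, -14.8, 2.4]
contact_force: [0.3, 0.7, -0.4]
finger_gap: 0.0854
```

```bash
python3 chk.py s11
```

```text
18.4 pos [0.4162 0.1055 0.3225] ori [179.9 -14.8   2.4] F [ 0.3  0.7 -0.4]
crate 0.5963827711631656 0.11106552455363376 2.0374008483083283 (np.int64(215), np.int64(125), np.int64(876)) (np.float64(0.06570427597173811), np.float64(-0.06584974062891641), np.float64(-1.0881789520884237e-05))
back visible 110 [-0.03034488  0.65639245] [-0.00369158  0.00371174]
[ 0.00082481 -0.00252308 -0.00201684] [0.41627371 0.10571322 0.32300687]
```

send_rows --rows '[[[0,0,-6,0,0,0,-1],[0,0,-12,0,0,0,-1],[0,0,-18,0,0,0,-1],[0,0,-22,0,0,0,-1],[0,0,-24.7,0,0,0,-1],[2,0,-24.7,0,0,0,-1],[4,0,-24.7,0,0,0,-1],[5.3,0,-24.7,0,0,0,-1],[5.8,0,-24.7,0,0,0,-1],[5.9,0,-24.7,0,0,0,-1]]]'

```text
clock: 19.7
position: [0.4752, 0.1055, 0.0765]
orientation: [-180.0, -15.0, 2.3]
contact_force: [-0.3, -0.3, -0.4]
finger_gap: 0.0856
```

send_rows --rows '[[[0.3,0,0,0,0,0,-1],[0.6,0,0,0,0,0,-1]]]'

```text
clock: 19.95
position: [0.4811, 0.1053, 0.0766]
orientation: [-180.0, -15.0, 2.2]
contact_force: [-11.2, -2.3, 5.6]
finger_gap: 0.0853
```

send_rows --rows '[[[0.15,0,0,0,0,0,-1],[0.2,0,0,0,0,0,-1]]]'

```text
clock: 20.2
position: [0.4823, 0.1053, 0.0763]
orientation: [-180.0, -14.8, 2.2]
contact_force: [-18.3, -1.4, 12.9]
finger_gap: 0.0855
```

send_rows --rows '[[[0.1,0,0,0,0,0,-1],[0.15,0,0,0,0,0,-1]]]'

```text
clock: 20.45
position: [0.4828, 0.1053, 0.076]
orientation: [-180.0, -14.7, 2.2]
contact_force: [-32.6, -2.1, 23.1]
finger_gap: 0.0852
```

send_rows --rows '[[[-0.5,0,0,0,0,0,-1],[-3.0,0,0,0,0,0,-1],[-7.0,0,1,0,0,0,-1],[-9.0,0,6,0,0,0,-1],[-10.0,0,12,0,0,0,-1],[-10.0,0,18,0,0,0,-1],[-10.0,0,22,0,0,0,-1],[-10.0,0,22,0,0,0,-1]]]'

```text
clock: 21.45
position: [0.3855, 0.1054, 0.2997]
orientation: [-180.0, -15.3, 2.2]
contact_force: [-0.7, -0.8, -0.4]
finger_gap: 0.0854
```

```bash
for i in 1 2 3; do python3 chk.py s12|head -2; done
python3 - <<'E'
from h import *
c=read_camera("scene");save(c,"s12f.png")
t=read_camera("top");cv2.imwrite("pics/t12.png",cv2.resize(t["img"][130:330,170:450,::-1],(800,571)))
# compare right rail gap, bystanders
d=np.load("/tmp/scene0.npz");P0,_=fit(d["W"]);P1,_=fit(cloud(c))
for n,a in dict(mug=(.43,.53,-.40,-.28,.03,.12),tray=(.36,.56,.43,.62,.015,.04),bowl=(.57,.68,.47,.6,.03,.075),jar_s=(.4,.7,-.02,.3,.155,.172),jar_t=(.4,.7,.0,.33,.182,.2)).items():
    f=lambda P:np.median(P[(P[:,0]>a[0])&(P[:,0]<a[1])&(P[:,1]>a[2])&(P[:,1]<a[3])&(P[:,2]>a[4])&(P[:,2]<a[5])],0).round(4)
    print(n,f(P0),f(P1))
E
```

```text
21.45 pos [0.3855 0.1054 0.2997] ori [-180.   -15.3    2.2] F [-0.7 -0.8 -0.4]
crate 0.5976979794235231 0.1111150692608566 2.0142204874978704 (np.int64(216), np.int64(117), np.int64(876)) (np.float64(0.09881393402291296), np.float64(-0.09960567710619721), np.float64(9.449313111337691e-05))
21.5 pos [0.3851 0.1053 0.2975] ori [-180.   -15.1    2.2] F [ 0.5 -0.5 -1.4]
crate 0.5976477468505593 0.11119505521276798 2.1570056932972985 (np.int64(229), np.int64(113), np.int64(868)) (np.float64(-0.001284118099812003), np.float64(0.0005660333416304896), np.float64(9.805392209412753e-05))
21.55 pos [0.3848 0.1053 0.2962] ori [-180.   -15.     2.2] F [-0.9  0.9  0.1]
crate 0.5973734314177614 0.11106778331309602 2.0529078873500417 (np.int64(218), np.int64(115), np.int64(882)) (np.float64(-0.1345685346403003), np.float64(0.13509869714398912), np.float64(-1.9985046484800027e-05))
mug [ 0.483  -0.3349  0.0671] [ 0.483  -0.335   0.0665]
tray [0.4574 0.5122 0.023 ] [0.4586 0.5119 0.0234]
bowl [0.6265 0.5205 0.0516] [0.6276 0.5205 0.0509]
jar_s [0.4925 0.1723 0.1639] [0.5958 0.0773 0.1641]
jar_t [0.5056 0.2652 0.1887] [0.5948 0.1661 0.1888]
```

View pics/s12.png

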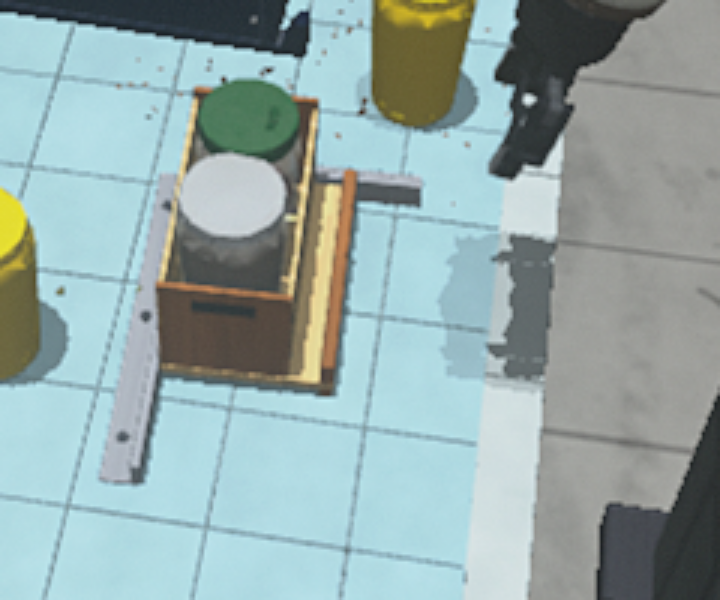

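View pics/t12.png

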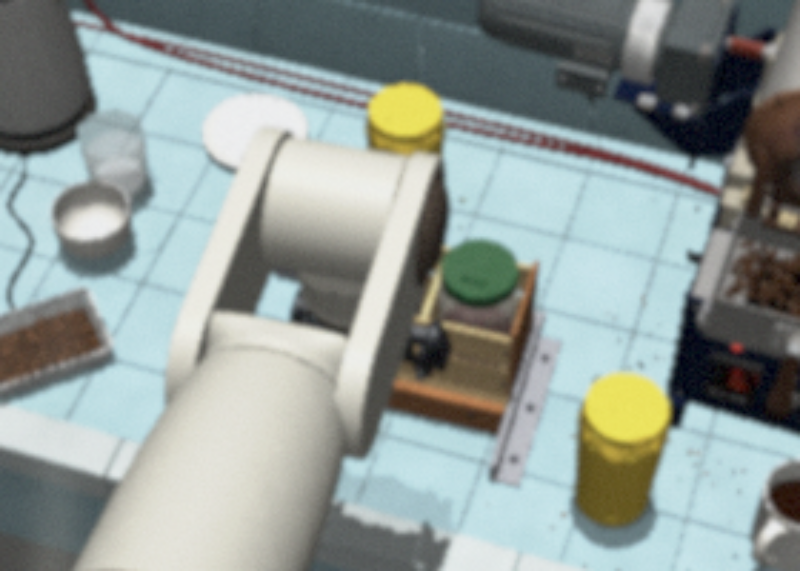

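```bash
python3 -c "
from workcell import *
print(sign_off(), get_state()['clock'])"
```

```text
the job is handed in; nothing more can be done
the job is handed in; nothing more can be done
```

The crate is parked in the corner and the job is handed in, at about 22 s on the clock, well under the 58 s limit.

**What I did:** I pushed the crate low on its kick board with the open, tilted fingers. That turned it square, about 9°, and slid it to the back rail. I then pushed it low on its left end along that rail until it met the right rail. The end push had left it about 1 mm off the back rail, so I finished with a short second push on the kick board.

**Forces:** The highest reading in any push was about 40 N, from the fingers on the kick board as it seated against the back rail. It was taken at the end of each move. The other pushes read 35 N or less.

**Last checks:**

| Check | Result |
|---|---|
| Crate position | origin at about (0.5976, 0.111) m, within 1 mm of where contact with both rails puts it |
| Crate angle | 2.0–2.2°, against 2.2–2.4° for the rails; the 0.1–0.3° difference is about the noise of the measurement |
| Jars | both upright in the crate |
| Mug, tray and bowl | unmoved, within about 1 mm |
| Arm | clear of everything |

The gap at the right rail was hidden by the crate. I judged that contact from the jump in force during the push and from the fitted position, not from seeing it.

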